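# Clamp a test panel under the hold-down leaf of a film-drawing bench

## Robot

A 6-joint arm with a two-finger parallel gripper is mounted at the origin on a cart in front of the work surface, level with it; the furniture and walls round the work are solid. World frame = base frame: x ahead of the robot, y to its left, z up, the work surface at z = 0. Lengths are in m, angles in rad, forces in N, time in s.
With the tool pointing down it reaches from about 0.35 to 0.775 m from the base axis. Payload 7.3 kg.
Tool frame: the origin (TCP) lies on the centre line of the jaws, within the pads' length; the fingertips stand ahead of it and the grasp point (between the pads) lies 11 mm behind it (ctrl.tips_ahead is the z of the fingertips in the tool frame, in m); z points along the fingers, y is the line along which they close (so a half turn about z gives the same grasp; the last joint's range is limited). The gripper opens to 92 mm and grips with 3 to 60 N. Pads are 19 mm wide; open, the fingers measure 130 mm over their backs; the gripper's body (75 mm by 190 mm) begins 47 mm behind the grasp point.
Start: joints at [-1.476, 0.342, 1.524, -0, 1.275, -0.146], TCP at [0.125, -0.51, 0.235] pointing down, gripper open.
Joint ranges: [-2.53, 2.53], [-0.77, 2.02], [0.04, 2.7], [-1, 4.14], [0.28, 2.66], [-3.11, 3.11]. Speed limits (rad/s): [2.57, 2.57, 3.14, 3.14, 3.14, 3.14].

## Interface

Orientations are given as a unit quaternion [x, y, z, w].
In Python, from bench import ctrl, planner, eyes, job gives the robot as it stands. The module is installed in compiled form; this text tells all that it offers. Calls block until the motion is done:
- ctrl.move_to(position, orientation): joint-space move of the TCP to a pose.
- ctrl.movel(position, attitude=None, vel=0.15, force_limit=None): straight line of the TCP; attitude=None keeps the orientation; vel is the mean speed in m/s. With force_limit (N) it stops when the force on the tool has changed by that much, and returns True; else False.
- ctrl.movej(angles): joint-space move.
- ctrl.set_gripper(opening, newtons=None): finger opening in m; newtons is the grip in N (None keeps the last); returns when the fingers have stopped.
- ctrl.sleep(seconds).
- planner.solve_ik(position, orientation): joint angles nearest the present ones, or None.
- ctrl.state(): the state.
- eyes.capture(name): name is "side" or "top"; returns a dict with "color" (384x512x3 uint8, blue, green, red), "fx", "fy", "cx", "cy" (pixels), "dist_coeffs" ([k1, k2, p1, p2, k3] as OpenCV has them; the pictures are not rectified), "R" (3x3) and "t" (3): a world point X has camera coordinates R X + t. Camera axes: x right, y down, z forward; pixel columns grow to the right and rows downward; lengths in m; the calibration is good to about 2 mm. A picture is of the moment at which its call begins. There is no depth.
A pose or a line that the arm cannot do raises ctrl.Unreachable and nothing moves.
- job.finish_job(): hands the job in; it is judged then, once.
The state is a dict: "time_s": time; "joints": joint angles; "joint_velocities": joint speeds; "joint_efforts": joint torques, N m; "ee_pos": TCP position; "eef_rot": TCP orientation; "force": force on the tool from outside, world axes, zero at the start; "wrist_torque": the same for the moment, N m; "gripper_width": finger opening in m; "grip_force": force on a finger pad.
Only numpy, scipy, OpenCV 4.12 (cv2) and the standard library are available. Lean on these libraries where they do the work, as an engineer would, in place of code of your own. Each camera call takes 0.05 s, during which the arm holds its last target. There are 200 camera calls.

## Task

Get the film-drawing bench ready for the aluminium test panel lying beside it: swing the clamp lever to free the crosshead, slide the crosshead up against the rail stop and lock it there again. Then lay the panel on the bed plate and slip its plain end (the one without the hole) centrally under the sprung hold-down leaf, letting the leaf ride up over the edge by itself instead of lifting it, until the panel's end meets the crosshead squarely. Leave the bystanders alone, and finish still holding the panel with the gripper, pressing it firmly flat on the bed plate and not letting go, so that a coat can be drawn.

Things in the scene. Friction and masses are not known exactly. Their poses are not given: they have to be found in the camera images.
- bed: film-drawing bench, fixed: grey cast base 212 mm (x) by 340 mm (y). Origin at worktop level; its +y runs along the bench and rail to the open end where the panel goes in, its +x across it, away from the robot. 'Bench' coordinates below are in this frame. The rail is a 12 mm steel bar along y at x = -85 mm, on the robot's side of the plate
- bed_plate: the flat dark steel bed plate, fixed on the bench, 150 mm (x, from -65 to +85 mm) by 334 mm (y), its top 36 mm above the worktop and its origin 26 mm above the worktop; axes as the bench's
- crosshead (a joint): position in m of the crosshead along the rail (bench +y), 0 to 0.2; at 0 the beam's centre line is at bench y = -135 mm. Aluminium beam 20 mm thick (y), bench x = -70 to +88 mm, from 1.5 to 34 mm above the plate, carried by a runner block (38 x 40 x 31 mm) on the rail. Slides stiffly and heavily (about 6 N, as if 4 kg) when the lever is free; locked, it holds about 20 N
- crosshead_grip (a point): on top of the beam (70 mm above the worktop) at bench x = +70 mm, beside the leaf: here the 20 mm thick beam can be pinched, fingers on its +y and -y faces. The leaf's side is 15 mm away in -x, the beam's end 18 mm away in +x
- crosshead_face (a point): on the beam's +y face, at plate level, in the middle of the leaf's width (bench x = +20 mm): the panel's plain end comes to rest against this face. Axes as the bench's
- runner_front (a point): middle of the runner block's +y face, 40 mm above the worktop, which meets the rail stop
- rail_stop: dark steel block 38 x 24 x 26 mm clamped on the rail, with a round thumbscrew on top (highest point 66 mm above the worktop), fixed, at another place along the rail each time; origin at its middle, at worktop level
- stop_front (a point): middle of the rail stop's face that looks to the bench's -y, 40 mm above the worktop; the runner's front face is to touch it
- lever (a joint): angle in rad of the clamp lever on the runner block about its vertical pivot: 0 = locked, pointing to bench -x (to the robot); swings anticlockwise seen from above to 1.5 = free, pointing to -y along the rail. Below about 0.9 the brake grips the rail. Stays where it is left; turning takes 2 to 5 N at the knob
- lever_knob (a point): top of the upright black knob at the lever's end, 96 mm above the worktop; the knob is round, 18 mm in diameter, its upper 23 mm clear above the lever's arm, its axis 48 mm from the pivot
- lever_pivot (a point): top of the lever's boss, on its vertical pivot axis, 70 mm above the worktop, at bench x = -85 mm, over the rail, in line with the beam
- leaf (a joint): angle in rad of the sprung steel hold-down leaf on the beam's +y face: 0 = down, about 0.07 resting on the panel, grows as the lip rises; spring about 1 N at the lip. 70 mm wide (x), 2 mm thick; slopes from its hinge (13 mm above the plate, 6 mm before the face) down to a line 3.5 mm above the plate, 42 mm before the face, then turns up into a lip
- leaf_lip (a point): middle of the leaf's turned-up lip edge, 56 mm in front of the crosshead's face and 13 mm above the plate when the leaf is down; what slides along the plate with its top less than 10 mm high passes under it
- panel: matt grey anodised aluminium test panel 60 mm (x) by 140 mm (y) by 6 mm, about 0.14 kg, loose, lying flat on the worktop; origin at the centre of its underside. An 8 mm hanging hole lies 12 mm from its +y end; its -y end is the plain one
- panel_end (a point): middle of the panel's plain (-y) end face, 3 mm above its underside
- vial_1: bystander: small capped vial, 25 mm in diameter, 56 mm tall, origin under its centre
- filter_tin: bystander: round flat tin with lid, 71 mm in diameter, 34 mm tall, origin under its centre
- beaker_50: bystander: small beaker, 50 mm in diameter, 67 mm tall, origin under its centre
- weigh_boat: bystander: stack of white weighing boats, 50 x 65 x 19 mm, origin under its centre
Mind the look-alikes: they are no part of the job. Of the things like the panel, leave any that is purple; of the rest the larger one is meant.

How it is judged:
On the way, in this order (a step that is already met when the one before it is completed fails the run):
1. the clamp lever is swung free (value of joint lever above 1.1 rad), for 0.1 s.
2. the crosshead stands against the rail stop (y of runner_front in the frame of stop_front between -0.005 and 0.002 m), for 0.2 s.
3. the lever is locked again with the crosshead against the stop (all of step 2 and value of joint lever below 0.15 rad), for 0.2 s.
At the end, for the whole second after the job is handed in: crosshead within 5 mm of the stop, lever locked (under 0.15 rad); panel flat on the plate (0.03 rad), square (0.05 rad), plain end under the leaf, within 5 mm of the crosshead and 12 mm of the leaf's middle; at rest, fingers on it (over 2 N), pressed on the plate with over 5 N (all of step 3 and y of panel_end in the frame of crosshead_face between -0.004 and 0.005 m and x of panel_end in the frame of crosshead_face between -0.012 and 0.012 m and z of panel_end in the frame of crosshead_face between -0.002 and 0.006 m and angle between the y axis of panel and the y axis of bed, either way round below 0.05 rad and angle between panel's own z axis and vertical below 0.03 rad and value of joint leaf between 0.03 and 0.12 rad and contact force between the fingers and panel above 2 N and contact force between panel and bed_plate above 5 N and linear speed of panel below 0.02 m/s); the arm keeps its last pose, push and grip.
It fails at once if the leaf is lifted clearly beyond what the panel's own thickness raises it (0.2 rad, 10 mm at the lip) (value of joint leaf above 0.2 rad).
It fails at once if the bystander vial_1 is moved by more than 20 mm (distance of vial_1 from where it was at the start of the episode above 0.02 m).
It fails at once if the bystander filter_tin is moved by more than 20 mm (distance of filter_tin from where it was at the start of the episode above 0.02 m).
It fails at once if the bystander beaker_50 is moved by more than 20 mm (distance of beaker_50 from where it was at the start of the episode above 0.02 m).
It fails at once if the bystander weigh_boat is moved by more than 20 mm (distance of weigh_boat from where it was at the start of the episode above 0.02 m).
It also fails if it takes over 72 s, if anything falls off the work surface, if the arm or the gripper's body presses on something with over 40 N, if the wrist force passes 120 N, or if a joint passes its speed limit or range.

## Working session

There is one attempt and no reset: what is moved stays moved. The work goes in short steps, each a Python script; the robot and the scene stay as the last script left them, time stands still between calls to the robot, and variables do not carry over. Pictures are saved under pics/ and viewed, at most 10 in all, crops included, and the job is handed in when it is done.

```bash
mkdir -p pics
cat > h.py <<'E'
import numpy as np, cv2
from bench import ctrl, planner, eyes, job
from scipy.spatial.transform import Rotation as Rot
def K(c): return np.array([[c['fx'],0,c['cx']],[0,c['fy'],c['cy']],[0,0,1]])
def ray(c,uv):
    p=cv2.undistortPoints(np.array([[uv]],float),K(c),np.array(c['dist_coeffs'],float))[0,0]
    R=np.array(c['R']);t=np.array(c['t'])
    return -R.T@t, R.T@np.array([p[0],p[1],1])
def onz(c,uv,z):
    o,d=ray(c,uv); return o+d*(z-o[2])/d[2]
def proj(c,X):
    return cv2.projectPoints(np.array(X,float).reshape(-1,1,3),cv2.Rodrigues(np.array(c['R']))[0],np.array(c['t'],float),K(c),np.array(c['dist_coeffs'],float))[0][:,0]
def down(a): # tool z down, tool y (closing line) at world angle a
    y=np.array([np.cos(a),np.sin(a),0]);z=np.array([0,0,-1.]);x=np.cross(y,z)
    return Rot.from_matrix(np.c_[x,y,z]).as_quat()
E
python3 - <<'E'
from h import *
for n in ("top","side"):
    c=eyes.capture(n); cv2.imwrite(f"pics/{n}0.png",c['color'])
    R=np.array(c['R']);print(n,(-R.T@np.array(c['t'])).round(3),R.round(2).tolist(),c['fx'])
    cv2.imwrite(f"pics/{n}0b.png",cv2.resize(c['color'],(800,600),interpolation=cv2.INTER_CUBIC))
s=ctrl.state();print(s['ee_pos'],s['eef_rot'],ctrl.tips_ahead,s['time_s'])
E
```

```text
top [0.333 0.02  1.547] [[-0.02, -1.0, 0.01], [-0.98, 0.02, -0.19], [0.19, -0.01, -0.98]] 495.8743415085253
side [0.226 1.055 0.896] [[-0.95, -0.33, -0.01], [-0.19, 0.57, -0.8], [0.27, -0.76, -0.6]] 476.1688498765784
[ 0.12517241 -0.50950429  0.23412503] [ 9.92761279e-01  1.20102370e-01  1.31911438e-05 -6.80586616e-04] 0.008 0.1
```

View pics/top0b.png

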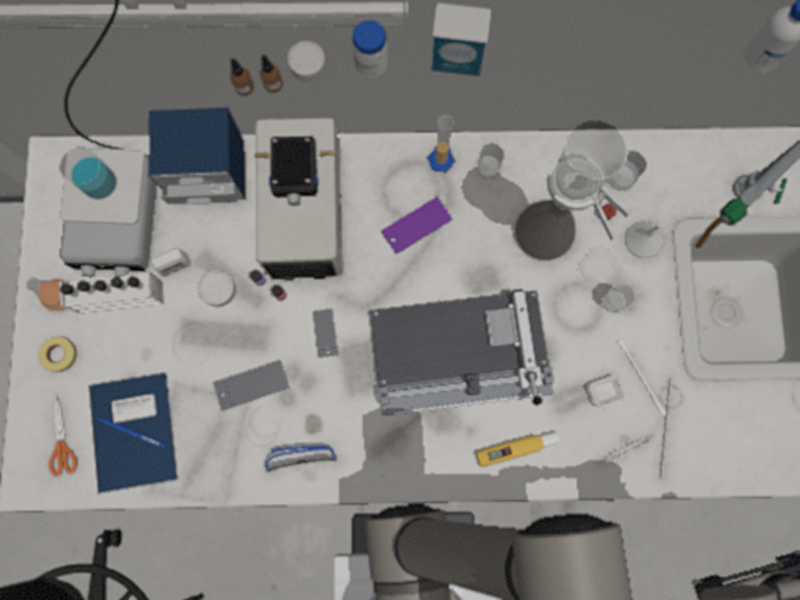

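View pics/side0b.png

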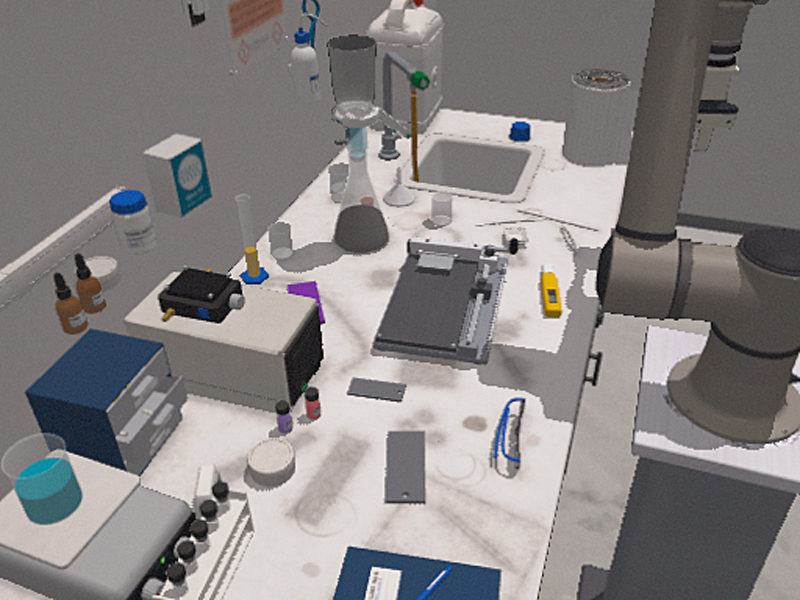

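The top view shows the bench at about (460,350)/800 with its open end to the left. The crosshead is near (525,330), the knob at (537,400), the stop at (472,383), and the panel at (251,385) with its hole at the left end. Next I'll crop for detail.

Run:
```python
from h import *
im=cv2.imread("pics/top0.png")
cr=im[180:272,228:362]; cv2.imwrite("pics/cropA.png",cv2.resize(cr,None,fx=5.9,fy=5.9,interpolation=cv2.INTER_CUBIC))
c=eyes.capture("top")
hsv=cv2.cvtColor(c['color'],cv2.COLOR_BGR2HSV)
m=((hsv[...,2]<140)&(hsv[...,1]<60)).astype(np.uint8)
# panel
pm=np.zeros_like(m); pm[225:268,130:192]=m[225:268,130:192]
cn=max(cv2.findContours(pm,0,2)[0],key=cv2.contourArea)
box=cv2.boxPoints(cv2.minAreaRect(cn)); P=np.array([onz(c,b,0.006) for b in box]);print("panel",box.round(1).tolist(),P.round(4).tolist(),P.mean(0),[np.linalg.norm(P[i]-P[i-1]).round(4) for i in range(4)])
# plate: dark
for th in (75,90,110):
    pm=np.zeros_like(m); q=((hsv[...,2]<th)).astype(np.uint8); pm[180:250,232:325]=q[180:250,232:325]
    pm=cv2.morphologyEx(pm,cv2.MORPH_OPEN,np.ones((5,5)))
    cn=max(cv2.findContours(pm,0,2)[0],key=cv2.contourArea)
    box=cv2.boxPoints(cv2.minAreaRect(cn)); P=np.array([onz(c,b,0.036) for b in box]);print("plate",th,box.round(1).tolist(),P[:,:2].round(4).tolist())
print(hsv[200:245:4,260,2], hsv[215,230:345:3,2])
```

```text
panel [[135.39999389648438, 244.1999969482422], [179.5, 229.5], [185.60000610351562, 247.8000030517578], [141.5, 262.5]] [[0.4827, 0.3978, 0.006], [0.526, 0.2627, 0.006], [0.4688, 0.243, 0.006], [0.4262, 0.3774, 0.006]] [0.47593535 0.32021661 0.006     ] [np.float64(0.0601), np.float64(0.1419), np.float64(0.0605), np.float64(0.141)]Traceback (most recent call last):
  File "<stdin>", line 15, in <module>
ValueError: max() iterable argument is empty
```

View pics/cropA.png

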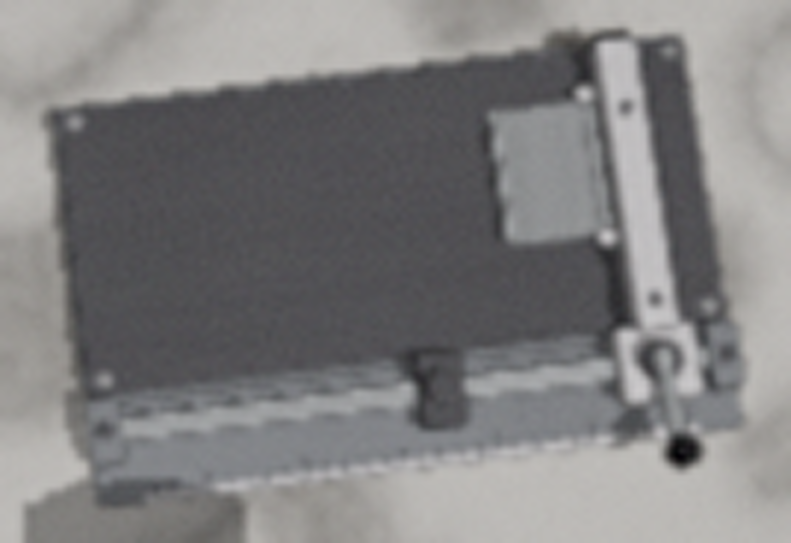

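The crop shows the plate corners at about (52,112), (683,38), (722,316) and (82,393), the pivot at (660,357), the knob at (684,450), and the stop at x 412–466, y 350–428.

Run:
```python
from h import *
c=eyes.capture("top")
def px(u,v): return ((u+.5)/5.9-.5+228,(v+.5)/5.9-.5+180)
pts=[(52,112),(683,38),(722,316),(82,393)]
P=np.array([onz(c,px(*p),0.036)[:2] for p in pts])
print(P.round(4).tolist(),[np.linalg.norm(P[i]-P[i-1]).round(4) for i in range(4)])
# model: bench coords of corners
M=np.array([[.085,.167],[.085,-.167],[-.065,-.167],[-.065,.167]])
A=P-P.mean(0);B=M-M.mean(0)
th=np.arctan2((B[:,0]*A[:,1]-B[:,1]*A[:,0]).sum(),(B*A).sum())
Rz=np.array([[np.cos(th),-np.sin(th)],[np.sin(th),np.cos(th)]]);o=P.mean(0)-Rz@M.mean(0)
print("th",th,"o",o,"res",(P-(M@Rz.T+o)).round(4).tolist())
def b(u,v,z): return (Rz.T@(onz(c,px(u,v),z)[:2]-o)).round(4)
for n,u,v,z in [("pivot",660,357,.07),("knob",684,450,.096),("stopTopScrew",435,365,.066),("stopR",468,350,.05),("stopR2",466,425,.05),("stopL",412,350,.05),
 ("beamTL",594,42,.07),("beamTR",636,40,.07),("beamBL",632,325,.07),("beamBR",678,325,.07),("lipT",489,112,.049),("lipB",508,244,.049),("runL",618,335,.067),("runL2",628,400,.067)]:
    print(n,b(u,v,z),onz(c,px(u,v),z)[:2].round(4))
np.save("bed.npy",[o[0],o[1],th])
```

```text
[[0.6156, 0.0837], [0.65, -0.25], [0.5023, -0.263], [0.4681, 0.0693]] [np.float64(0.1482), np.float64(0.3355), np.float64(0.1483), np.float64(0.3341)]
th 0.10113185157509044 o [ 0.54903801 -0.09103434] res [[-0.0012, -0.0], [-0.0004, -0.0014], [0.0011, 0.0007], [0.0005, 0.0007]]
pivot [-0.0839 -0.1253] [ 0.4782 -0.2242]
knob [-0.1328 -0.1257] [ 0.4296 -0.2295]
stopTopScrew [-0.0742 -0.0121] [ 0.4765 -0.1105]
stopR [-0.0671 -0.0315] [ 0.4854 -0.1291]
stopR2 [-0.1049 -0.0253] [ 0.4472 -0.1268]
stopL [-0.0638 -0.003 ] [ 0.4859 -0.1004]
beamTL [ 0.0812 -0.1156] [ 0.6415 -0.1978]
beamTR [ 0.0797 -0.1373] [ 0.6422 -0.2196]
beamBL [-0.0662 -0.1136] [ 0.4947 -0.2108]
beamBR [-0.0689 -0.1368] [ 0.4943 -0.2341]
lipT [ 0.0547 -0.0593] [ 0.6095 -0.1445]
lipB [-0.0152 -0.0596] [ 0.54   -0.1518]
runL [-0.0701 -0.1063] [ 0.49   -0.2039]
runL2 [-0.1032 -0.1065] [ 0.4571 -0.2075]
```

```bash
cat >> h.py <<'E'
import os
if os.path.exists("bed.npy"):
    ox,oy,TH=np.load("bed.npy")
    def W(x,y,z): c,s=np.cos(TH),np.sin(TH); return np.array([ox+c*x-s*y,oy+s*x+c*y,z])
    def Bn(p): c,s=np.cos(TH),np.sin(TH); d=np.array(p)[:2]-[ox,oy]; return np.array([c*d[0]+s*d[1],-s*d[0]+c*d[1],p[2]])
def knob(yb,q,z,r=.048): return W(-.085-r*np.cos(q),yb-r*np.sin(q),z)
def yaw(q,k): return down(TH+np.pi/2+q+k*np.pi)
def rep(t=""):
    s=ctrl.state();print(t,"t%.1f"%s['time_s'],"bench",Bn(s['ee_pos']).round(4),"F",np.round(s['force'],1),"w%.4f"%s['gripper_width'],"g%.1f"%s['grip_force'],flush=True)
E
python3 - <<'E'
from h import *
yb=-.1255
for k in (0,-1):
    for q in (0,1.5):
        j=planner.solve_ik(knob(yb,q,.084),yaw(q,k)); print(k,q,None if j is None else np.round(j,2))
k=min((0,-1),key=lambda k:max(abs(planner.solve_ik(knob(yb,q,.084),yaw(q,k))[5]) for q in (0,1.5)))
print("k",k)
ctrl.move_to(knob(yb,0,.16),yaw(0,k)); ctrl.set_gripper(.045,15)
print(ctrl.movel(knob(yb,0,.085),vel=.1,force_limit=8)); rep("down")
ctrl.set_gripper(0,15); rep("grip")
c=eyes.capture("side");cv2.imwrite("pics/s1.png",cv2.resize(c['color'][120:300,200:440],None,fx=3.3,fy=3.3,interpolation=cv2.INTER_CUBIC))
E
```

```text
0 0 [-0.65  0.46  1.82 -0.    0.86 -2.32]
0 1.5 [-0.66  0.55  1.65 -0.    0.94  2.45]
-1 0 [-0.65  0.46  1.82 -0.    0.86  0.82]
-1 1.5 [-0.66  0.55  1.65 -0.    0.94 -0.69]
k -1
False
down t3.5 bench [-0.1327 -0.1258  0.0855] F [ 0.3 -0.5  0.7] w0.0450 g0.0
grip t4.1 bench [-0.133  -0.1257  0.0852] F [-1.9 -1.2  1.7] w0.0169 g15.0
```

View pics/s1.png

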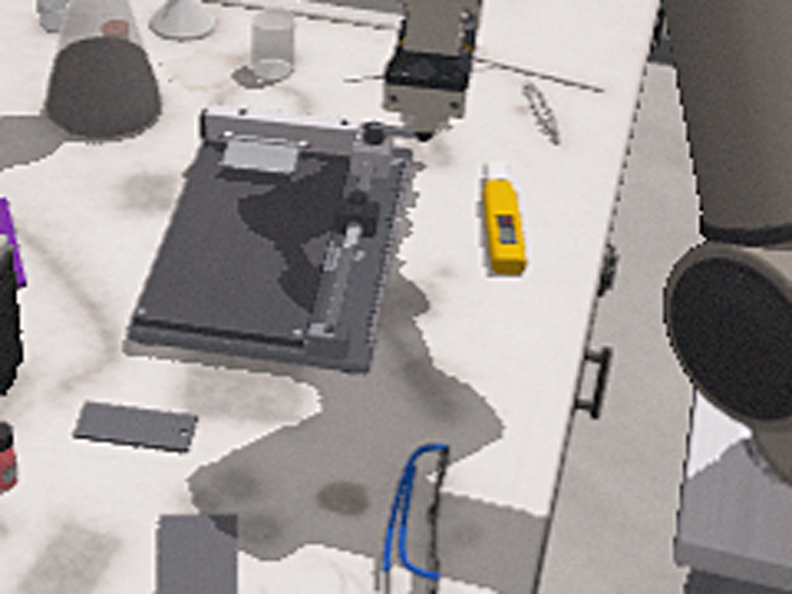

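The side view shows the fingers on the knob at about (425,125), at the end of the lever. Now I'll swing it.

Run:
```python
from h import *
yb=-.1257
for q in np.linspace(.25,1.45,5):
    if ctrl.movel(knob(yb,q,.085),yaw(q,-1),vel=.06,force_limit=25): print("force stop",q); rep(); break
rep("swung")
```

```text
swung t6.4 bench [-0.0908 -0.1742  0.0851] F [-1.  -7.3  1.4] w0.0172 g15.0
```

Run:
```python
from h import *
yb=-.1257
ctrl.set_gripper(.045,40); s=ctrl.state()
ctrl.movel(np.array(s['ee_pos'])+[0,0,.05],vel=.15)
ctrl.move_to(W(.071,yb,.12),yaw(0,-1))
print(ctrl.movel(W(.071,yb,.055),vel=.1,force_limit=8)); rep("down")
ctrl.set_gripper(0,40); ctrl.sleep(.2); rep("grip")
y=Bn(ctrl.state()['ee_pos'])[1]
print(ctrl.movel(W(.071,y+.12,.055),vel=.04,force_limit=18)); rep("slid")
ctrl.sleep(.4); rep("settled")
for n in ("top","side"):
    c=eyes.capture(n);cv2.imwrite(f"pics/{n}2.png",c['color'])
cv2.imwrite("pics/crop2.png",cv2.resize(cv2.imread("pics/side2.png")[120:300,200:440],None,fx=3.3,fy=3.3,interpolation=cv2.INTER_CUBIC))
```

```text
False
down t9.8 bench [ 0.0714 -0.126   0.0556] F [-0.3 -0.4 -0.1] w0.0452 g0.0
grip t10.5 bench [ 0.0716 -0.1247  0.0555] F [1.5 5.9 0.3] w0.0253 g53.4
True
slid t11.3 bench [ 0.0716 -0.1178  0.0555] F [-0.9  1.   4.9] w0.0253 g53.9
settled t11.7 bench [ 0.0717 -0.1178  0.0554] F [-1.   1.5  7.2] w0.0253 g53.6
```

View pics/crop2.png

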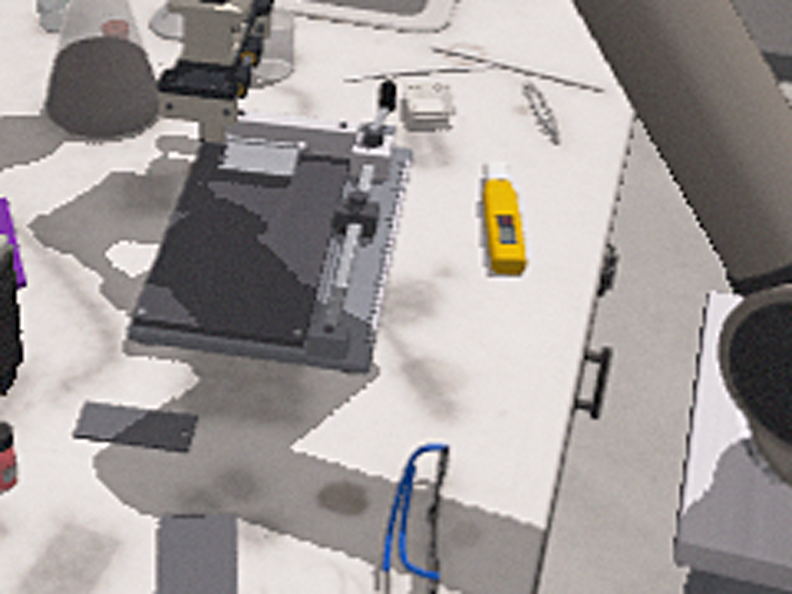

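The lever points along the rail (knob at (388,95)) and the crosshead has moved slightly. The 25 mm width suggests a finger is bearing on the hinge pin. I'll regrip further out and continue.

Run:
```python
from h import *
ctrl.set_gripper(.045,40); rep("open")
y=Bn(ctrl.state()['ee_pos'])[1]
ctrl.movel(W(.0765,y,.057),vel=.05)
ctrl.set_gripper(0,30); ctrl.sleep(.2); rep("grip")
b=Bn(ctrl.state()['ee_pos'])
print(ctrl.movel(W(.0765,b[1]+.12,b[2]),vel=.03,force_limit=30)); rep("slid")
ctrl.sleep(.3); rep("settled")
```

```text
open t12.4 bench [ 0.071  -0.1174  0.054 ] F [ 0.2  0.1 -0.6] w0.0452 g0.0
grip t13.4 bench [ 0.0764 -0.119   0.057 ] F [ 0.4 -5.3 -2.9] w0.0202 g30.0
True
slid t15.8 bench [ 0.076  -0.0451  0.0569] F [-0.4 -3.9  2.4] w0.0194 g30.2
settled t16.1 bench [ 0.076  -0.0451  0.0569] F [ 0.2 -4.3  4.7] w0.0198 g30.2
```

Run:
```python
from h import *
b=Bn(ctrl.state()['ee_pos'])
print(ctrl.movel(W(.0765,b[1]+.02,b[2]),vel=.01,force_limit=20)); rep("push")
ctrl.set_gripper(.045); s=ctrl.state(); ctrl.movel(np.array(s['ee_pos'])+[0,0,.06],vel=.15)
ctrl.move_to(knob(-.045,1.45,.14),yaw(1.45,-1))
c=eyes.capture("side");cv2.imwrite("pics/s3.png",cv2.resize(c['color'][150:270,230:390],None,fx=5,fy=5,interpolation=cv2.INTER_CUBIC))
```

```text
True
push t16.9 bench [ 0.076  -0.0451  0.0568] F [-0.6 -2.5  3.2] w0.0201 g30.4
```

View pics/s3.png

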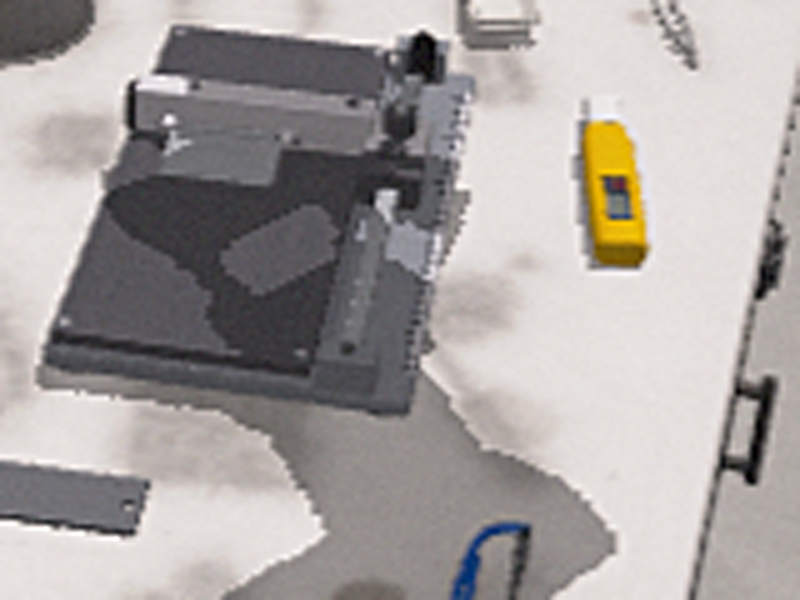

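The crosshead rests against the stop at about (405,175), and the knob is at (423,55) with the lever still free. Next I'll lock it.

Run:
```python
from h import *
yb=-.0451
print(ctrl.movel(knob(yb,1.45,.085),yaw(1.45,-1),vel=.1,force_limit=8)); rep("down")
ctrl.set_gripper(0,15); rep("grip")
for q in list(np.linspace(1.2,.2,4))+[0.0,-.04]:
    f=ctrl.movel(knob(yb,q,.085),yaw(q,-1),vel=.06,force_limit=25)
    if f: print("force stop",q); break
rep("locked?")
b=Bn(ctrl.state()['ee_pos']); print("ang",np.arctan2(yb-b[1],-.085-b[0]))
ctrl.set_gripper(.045); s=ctrl.state(); ctrl.movel(np.array(s['ee_pos'])+[0,0,.08],vel=.15)
ctrl.move_to(W(-.05,.25,.25),yaw(0,-1))
c=eyes.capture("top");cv2.imwrite("pics/top4.png",c['color']);cv2.imwrite("pics/t4.png",cv2.resize(c['color'][180:272,228:362],None,fx=5.9,fy=5.9,interpolation=cv2.INTER_CUBIC))
rep()
```

```text
False
down t20.4 bench [-0.0905 -0.0929  0.0853] F [ 0.1 -0.1 -0.1] w0.0451 g0.0
grip t20.9 bench [-0.0902 -0.093   0.0853] F [2.4 0.6 1.7] w0.0171 g15.0
locked? t23.4 bench [-0.1308 -0.0456  0.0856] F [ 5.  -5.9 -3.4] w0.0172 g15.0
ang 0.010355901842172574
 t26.0 bench [-0.0501  0.2488  0.2493] F [ 0.7 -0.5 -0.5] w0.0451 g0.0
```

View pics/t4.png

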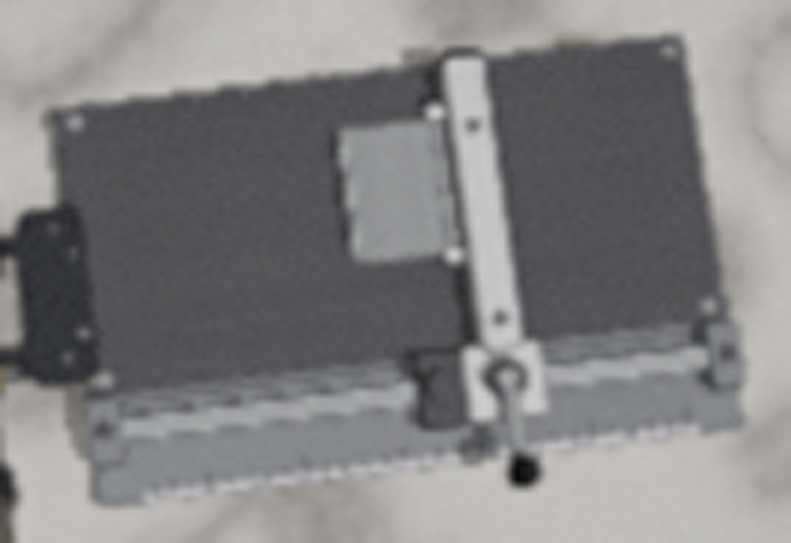

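The crosshead is against the stop and the lever points to -x (pivot (507,375), knob (523,470)). I'll check the lever angle numerically and confirm the leaf position and the panel.

Run:
```python
from h import *
c=eyes.capture("top")
for n,ry in (("pics/top0.png",(250,262,338,350)),("pics/top4.png",(253,268,308,324))):
    g=cv2.imread(n).max(2).astype(int); r0,r1,c0,c1=ry; s=g[r0:r1,c0:c1]; w=np.clip(70-s,0,None)*(s<70)
    v,u=np.mgrid[r0:r1,c0:c1]; uv=((u*w).sum()/w.sum(),(v*w).sum()/w.sum()); print(n,uv,Bn(onz(c,uv,.096)).round(4))
def px(u,v): return ((u+.5)/5.9-.5+228,(v+.5)/5.9-.5+180)
for n,u,v,z in [("lipT",338,130,.049),("lipB",354,262,.049),("beamL",443,60,.07),("beamR",485,58,.07),("beamBL",477,340,.07),("beamBR",521,340,.07)]: print(n,Bn(onz(c,px(u,v),z)).round(4))
# panel again: straight edge fit from minAreaRect earlier
im=cv2.imread("pics/top0.png").max(2)
P=np.array([[.4827,.3978],[.526,.2627],[.4688,.243],[.4262,.3774]])
ctr=P.mean(0);d=(P[0]+P[3]-P[1]-P[2]);d/=np.linalg.norm(d);print("ctr",ctr,"ydir",d,"yaw",np.arctan2(-d[0],d[1]),"TH",TH)
for k in (0,-1): 
    a=np.arctan2(-d[0],d[1])+k*np.pi
    print(k,[None if (j:=planner.solve_ik(p,down(aa))) is None else np.round(j,2) for p,aa in ((np.r_[ctr+.025*d,.01],a),(W(.02,.065,.05),TH+k*np.pi))])
```

```text
pics/top0.png (np.float64(343.1871165644172), np.float64(255.8957055214724)) [-0.1328 -0.1248  0.096 ]
pics/top4.png (np.float64(316.13827993254637), np.float64(259.424957841484)) [-0.1337 -0.045   0.096 ]
lipT [0.0545 0.0201 0.049 ]
lipB [-0.0151  0.0207  0.049 ]
beamL [ 0.0809 -0.0368  0.07  ]
beamR [ 0.0794 -0.0585  0.07  ]
beamBL [-0.0645 -0.0345  0.07  ]
beamBR [-0.0671 -0.0566  0.07  ]
ctr [0.475925 0.320225] ydir [-0.30368517  0.95277244] yaw 0.3085581176421704 TH 0.10113185157509044
0 [array([ 0.5 ,  0.7 ,  1.61, -0.  ,  0.83,  0.19]), array([-0.18,  0.62,  1.64, -0.  ,  0.89, -0.28])]
-1 [array([ 0.5 ,  0.7 ,  1.61, -0.  ,  0.83, -2.95]), array([-0.18,  0.62,  1.64, -0.  ,  0.89,  2.86])]
```

Run:
```python
from h import *
ctr=np.array([.4759,.3202]);d=np.array([-.3037,.9528]);a=np.arctan2(-d[0],d[1])
g=ctr+.030*d
ctrl.set_gripper(.088,45)
ctrl.move_to(np.r_[g,.08],down(a))
print(ctrl.movel(np.r_[g,.0105],vel=.08,force_limit=6)); rep("down")
ctrl.set_gripper(0,45); rep("grip")
ctrl.movel(np.r_[g,.12],vel=.12)
ctrl.move_to(W(.0197,.160,.12),down(TH)); rep("over")
print(ctrl.movel(W(.0197,.160,.056),vel=.1)); 
for n in ("top","side"):
    c=eyes.capture(n);cv2.imwrite(f"pics/{n}5.png",c['color'])
cv2.imwrite("pics/c5.png",np.hstack([cv2.resize(cv2.imread(f"pics/{n}5.png")[r:r+120,x:x+120],(400,400),interpolation=cv2.INTER_CUBIC) for n,r,x in (("side",170,210),("top",165,215))]))
```

```text
False
down t29.2 bench [-0.0371  0.4461  0.011 ] F [-0.6 -1.  -0.3] w0.0884 g0.0
grip t29.8 bench [-0.0371  0.446   0.0107] F [-0.2  0.6  1.2] w0.0588 g45.0
over t32.0 bench [0.0196 0.161  0.1198] F [ 0.5  0.2 -1.9] w0.0588 g45.0
False
```

View pics/c5.png

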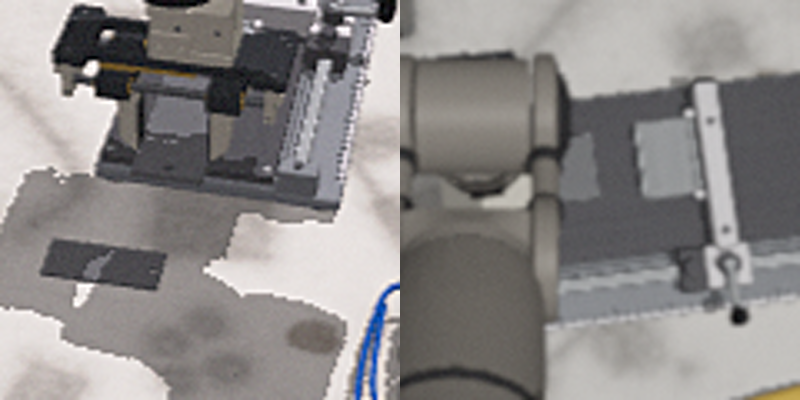

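The panel is held square; its plain end, near (597,168), is about 35 mm before the lip and centred on the leaf. I'll lower it and slide it in.

Run:
```python
from h import *
print(ctrl.movel(W(.0197,.160,.040),down(TH),vel=.03,force_limit=6)); rep("touch")
z=Bn(ctrl.state()['ee_pos'])[2]
r=ctrl.movel(W(.0197,.075,z),down(TH),vel=.05,force_limit=12); print(r); rep("slide1")
if not r:
    print(ctrl.movel(W(.0197,.058,z),down(TH),vel=.02,force_limit=9)); rep("slide2")
for n in ("top","side"):
    c=eyes.capture(n);cv2.imwrite(f"pics/{n}6.png",c['color'])
cv2.imwrite("pics/c6.png",np.hstack([cv2.resize(cv2.imread(f"pics/{n}6.png")[r:r+100,x:x+100],(400,400),interpolation=cv2.INTER_CUBIC) for n,r,x in (("side",150,220),("top",170,240))]))
```

```text
True
touch t33.3 bench [0.0201 0.1599 0.0466] F [-1.7  0.4  5.1] w0.0587 g45.0
False
slide1 t35.1 bench [0.0197 0.075  0.0466] F [0.8 4.8 4.8] w0.0588 g45.0
True
slide2 t35.8 bench [0.0198 0.0626 0.0466] F [-1.   1.5  3.6] w0.0586 g45.0
```

View pics/c6.png

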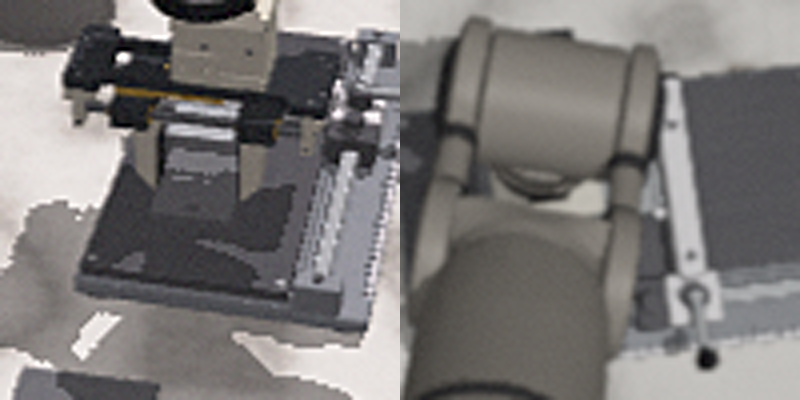

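The side view shows the panel's hole end at about (155–235, 214) and its plain end under the leaf. Next come a contact check, an edge measurement and the press.

Run:
```python
from h import *
c=eyes.capture("side")
for u,v in ((155,211),(235,214)): print("edge",Bn(onz(c,((u+.5)/4-.5+220,(v+.5)/4-.5+150),.042)).round(4))
print(ctrl.movel(W(.0197,.055,.0466),down(TH),vel=.01,force_limit=9)); rep("push")
b=Bn(ctrl.state()['ee_pos'])
print(ctrl.movel(W(b[0],b[1],b[2]-.01),vel=.01,force_limit=14)); rep("press"); ctrl.sleep(.5); rep("press")
c=eyes.capture("top"); cv2.imwrite("pics/top7.png",c['color'])
g=c['color'].max(2).astype(int); s=g[250:270,305:327]; w=np.clip(70-s,0,None); v,u=np.mgrid[250:270,305:327]
print("knob",Bn(onz(c,((u*w).sum()/w.sum(),(v*w).sum()/w.sum()),.096)).round(4))
```

```text
edge [0.0452 0.1043 0.042 ]
edge [-0.0125  0.0953  0.042 ]
True
push t36.3 bench [0.0198 0.0626 0.0467] F [-0.4  0.8  3.2] w0.0586 g45.0
True
press t36.7 bench [0.0198 0.0626 0.0466] F [-1.6  0.3  4.7] w0.0589 g45.0
press t37.2 bench [0.0198 0.0626 0.0466] F [-0.8  0.3  5. ] w0.0589 g45.0
knob [-0.1336 -0.045   0.096 ]
```

Run:
```python
from h import *
b=Bn(ctrl.state()['ee_pos']); z=b[2]
for i in range(12):
    z-=.0005; ctrl.movel(W(.0198,b[1],z),vel=.01); ctrl.sleep(.15)
    f=ctrl.state()['force']
    if f[2]>14: break
rep(f"press {i}")
c=eyes.capture("side"); cv2.imwrite("pics/side8.png",c['color'])
cv2.imwrite("pics/c8.png",cv2.resize(c['color'][180:225,230:290],(800,600),interpolation=cv2.INTER_CUBIC))
```

```text
press 2 t38.5 bench [0.0198 0.0626 0.0465] F [-5.2  1.4 15.3] w0.0588 g45.0
```

View pics/c8.png

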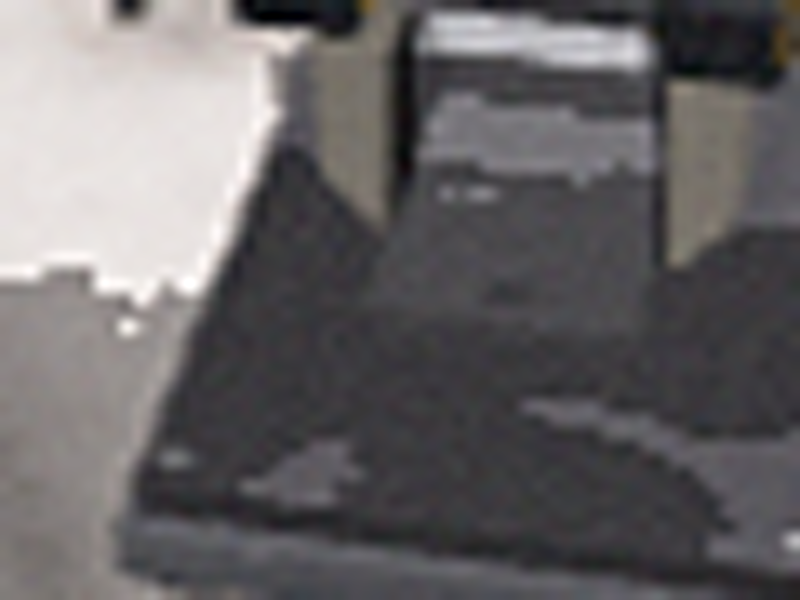

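The panel's hole-end top edge runs from about (368,303) to (642,328), and the plate's front edge from (145,485) to (800,575). I'll compare their angles.

Run:
```python
from h import *
c=eyes.capture("side")
f=lambda u,v,z:Bn(onz(c,((u+.5)/13.333-.5+230,(v+.5)/13.333-.5+180),z))
for n,p,q,z in (("panel",(368,303),(642,328),.042),("plate",(145,490),(740,570),.036),("sideL",(368,303),(420,165),.042)):
    A,B=f(*p,z),f(*q,z);print(n,A.round(4),B.round(4),"slope",(A-B)[:2].round(4))
rep()
```

```text
panel [0.0489 0.1045 0.042 ] [-0.0114  0.1005  0.042 ] slope [0.0603 0.0041]
plate [0.0825 0.1702 0.036 ] [-0.0457  0.169   0.036 ] slope [0.1281 0.0013]
sideL [0.0489 0.1045 0.042 ] [0.0488 0.0526 0.042 ] slope [0.0001 0.0519]
 t38.5 bench [0.0198 0.0626 0.0465] F [-5.3  1.1 14.9] w0.0588 g45.0
```

```bash
python3 -c "
from h import *
print(job.finish_job()); rep()"
```

```text
the job is handed in; nothing more can be done
None
the job is handed in; nothing more can be done
```

I handed the job in at about 38.5 s of robot time. The crosshead is locked against the stop, and the panel is square under the leaf with its end against the crosshead; the gripper still holds it, pressing with about 15 N. No verdict came back, and I had no reading of the leaf angle or the panel's tilt.

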